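# Nest the yellow ingredient tubs on the baking tray

## Task

Put away the three yellow ingredient tubs by nesting them, largest first: the large tub stays standing on the baking tray, set the medium yellow tub upright inside it, and only then set the small yellow tub upright inside the medium one. Let go of the finished nest, and leave the blue tub, the amber jar and the orange-handled scraper where they are.

Things in the scene. Friction and masses are not known exactly. Their poses are not given: they have to be found in the camera images.
- tray: Shallow aluminium baking tray, fixed to the table, 240 mm (its x) by 300 mm (its y), rim 18 mm high, floor and walls 3 mm thick. Origin at the centre of its underside on the table; z up. It may be turned a little on the table.
- large_tub: Large yellow plastic tub, round, straight-walled, open at the top, standing loose on the tray: 110 mm outer diameter, 50 mm high, wall 3 mm (104 mm inner diameter), floor 4 mm thick. Origin at the centre of its underside; z up along its axis. About 120 g.
- medium_tub: Medium yellow plastic tub, round, straight-walled, open at the top, standing loose on the table: 66 mm outer diameter, 64 mm high, wall 2.5 mm (61 mm inner diameter), floor 4 mm thick. Origin at the centre of its underside; z up along its axis. About 60 g. Can be gripped across its outside near the rim. Seated in the large tub its rim stands 18 mm above the large tub's rim.
- small_tub: Small yellow plastic tub, round, straight-walled, open-topped, loose on the table: 38 mm outer diameter, 80 mm high, wall 2.5 mm, floor 4 mm thick. Origin at the centre of its underside; z up along its axis. About 35 g. Grip it across its outside near the rim: seated, its rim stands 20 mm above the medium tub's, and fingers opened inside the medium tub would catch its wall.
- blue_tub: Bystander: blue plastic tub of the same size as the medium yellow one (66 mm diameter, 64 mm high), standing loose on the table. Not part of the set. Origin at the centre of its underside; z up.
- jar: Bystander: closed amber glass jar with a white cap, 54 mm diameter, 75 mm high, standing loose on the table. Origin at the centre of its underside; z up.
- scraper: Bystander: dough scraper with an orange round handle (20 mm thick, 100 mm long) and a flat steel blade 46 mm wide, about 195 mm long in all, lying loose on the tray near its +y edge. Origin on the underside near the middle; handle along its -x, blade along its +x.
Not all that is in view belongs to the job. What is shaped like the small_tub but purple is not meant.

How it is judged:
By the outcome, as a careful person would: the job done as asked, in the order asked, and still so for the second after the job is handed in, with the robot touching nothing.
It also fails if it takes over 54 s, if anything falls off the work surface, if the arm or the gripper's body presses on something with over 40 N, if the wrist force passes 120 N, or if a joint passes its speed limit or range.

## Robot

A 6-joint arm with a two-finger parallel gripper is mounted at the origin on the work surface. World frame = base frame: x ahead of the robot, y to its left, z up, the work surface at z = 0. Lengths are in m, angles in rad, forces in N, time in s.
With the tool pointing down it reaches from about 0.35 to 0.975 m from the base axis. Payload 7.1 kg.
Tool frame: the origin (TCP) lies midway between the tips of the shut fingers; the grasp point (between the pads) lies 19 mm behind it; z points along the fingers, y is the line along which they close (so a half turn about z gives the same grasp; the last joint's range is limited). The gripper opens to 88 mm and grips with 3 to 60 N. Pads are 20 mm wide; open, the fingers measure 115 mm over their backs; the gripper's body (75 mm by 178 mm) begins 61 mm behind the grasp point.
Start: joints at [-1.362, 0.423, 1.63, -0, 1.089, -0.019], TCP at [0.141, -0.609, 0.198] pointing down, gripper open.
Joint ranges: [-3, 3], [-0.9, 2.11], [0.09, 2.58], [-1.31, 4.45], [0.11, 2.69], [-2.54, 2.54]. Speed limits (rad/s): [2.39, 2.39, 3.01, 3.14, 3.14, 3.14].

## Interface

Orientations are given as a unit quaternion [w, x, y, z].
In Python, from station import move_pose, movel, movej, command_gripper, wait, inverse_kinematics, read_camera, camera_info, MotionError, job_done, get_time, get_joint_pos, get_qvel, get_effort, get_tcp_pos, get_ee_rot, get_ft_force, get_ft_torque, get_grip_width, get_finger_force gives the robot as it stands. Calls block until the motion is done:
- move_pose(position, orientation): joint-space move of the TCP to a pose.
- movel(position, frame=None, v=0.15, until_force=None): straight line of the TCP; frame=None keeps the orientation; v is the mean speed in m/s. With until_force (N) it stops when the force on the tool has changed by that much, and returns True; else False.
- movej(angles): joint-space move.
- command_gripper(opening): opening from 0.0 (shut) to 1.0 (fully open); the grip force is fixed at half the most; returns when the fingers have stopped.
- wait(seconds).
- inverse_kinematics(position, orientation): joint angles nearest the present ones, or None.
- read_camera(name): name is "side" or "top" or "wrist"; returns the picture (420x560x3 uint8, red, green, blue); there is no depth.
- camera_info(name): a dict with "intrinsics" (3x3 intrinsics, pixels), "dist" ([k1, k2, p1, p2, k3] as OpenCV has them; the pictures are not rectified), "T" (4x4, takes a point from camera to world coordinates); the wrist camera has in their place "tool_from_camera" (4x4, takes a point from camera to tool coordinates, whose origin is the TCP and whose axes are the flange's). Camera axes: x right, y up, looking along -z (the intrinsics and any distortion apply to the point x, -y, -z); pixel columns grow to the right and rows downward; lengths in m; the calibration is good to about 2 mm. A picture is of the moment at which its call begins: read the wrist's pose just before it. camera_info takes no time and is no camera call.
A pose or a line that the arm cannot do raises MotionError and nothing moves.
- job_done(): hands the job in; it is judged then, once.
Readings, each from a call of its own:
- get_time(): time.
- get_joint_pos(): joint angles.
- get_qvel(): joint speeds.
- get_effort(): joint torques, N m.
- get_tcp_pos(): TCP position.
- get_ee_rot(): TCP orientation.
- get_ft_force(): force on the tool from outside, world axes, zero at the start.
- get_ft_torque(): the same for the moment, N m.
- get_grip_width(): opening from 0.0 (shut) to 1.0 (fully open).
- get_finger_force(): force on a finger pad.
Only numpy, scipy, OpenCV 4.12 (cv2) and the standard library are available. Lean on these libraries where they do the work, as an engineer would, in place of code of your own. Each camera call takes 0.05 s, during which the arm holds its last target. There are 200 camera calls.

## Working session

There is one attempt and no reset: what is moved stays moved. The work goes in short steps, each a Python script; the robot and the scene stay as the last script left them, time stands still between calls to the robot, and variables do not carry over. Pictures are saved under pics/ and viewed, at most 10 in all, crops included, and the job is handed in when it is done.

```bash
mkdir -p pics; python3 - <<'E'
from station import *
import cv2,numpy as np
a=read_camera("top");b=read_camera("side")
cv2.imwrite("pics/top0.png",cv2.cvtColor(a,cv2.COLOR_RGB2BGR));cv2.imwrite("pics/side0.png",cv2.cvtColor(b,cv2.COLOR_RGB2BGR))
np.set_printoptions(precision=4,suppress=True)
for n in("top","side","wrist"):print(camera_info(n))
print(get_time(),get_ee_rot())
E
```

```text
{'intrinsics': array([[390.0016,   0.    , 284.8504],
       [  0.    , 390.0016, 206.3153],
       [  0.    ,   0.    ,   1.    ]]), 'dist': array([-0.0265,  0.    ,  0.    ,  0.    ,  0.    ]), 'T': array([[-0.0041,  0.9922, -0.1246,  0.4114],
       [-0.9999, -0.0056, -0.0119,  0.0357],
       [-0.0125,  0.1246,  0.9921,  0.8644],
       [ 0.    ,  0.    ,  0.    ,  1.    ]])}
{'intrinsics': array([[433.1689,   0.    , 272.5483],
       [  0.    , 433.1689, 216.3352],
       [  0.    ,   0.    ,   1.    ]]), 'dist': array([-0.1219,  0.    ,  0.    ,  0.    ,  0.    ]), 'T': array([[ 0.8957,  0.3092, -0.3197,  0.2634],
       [-0.4443,  0.6542, -0.6121, -0.4452],
       [ 0.0199,  0.6903,  0.7233,  0.6498],
       [ 0.    ,  0.    ,  0.    ,  1.    ]])}
{'intrinsics': array([[303.3449,   0.    , 274.6259],
       [  0.    , 303.3449, 213.8501],
       [  0.    ,   0.    ,   1.    ]]), 'dist': array([-0.0233,  0.    ,  0.    ,  0.    ,  0.    ]), 'tool_from_camera': array([[ 0.0009,  0.9527,  0.304 ,  0.0846],
       [ 1.    , -0.0008, -0.0005, -0.0005],
       [-0.0002,  0.304 , -0.9527, -0.1874],
       [ 0.    ,  0.    ,  0.    ,  1.    ]])}
0.1 [-0.0007  0.9935  0.1137 -0.0001]
```

View pics/top0.png

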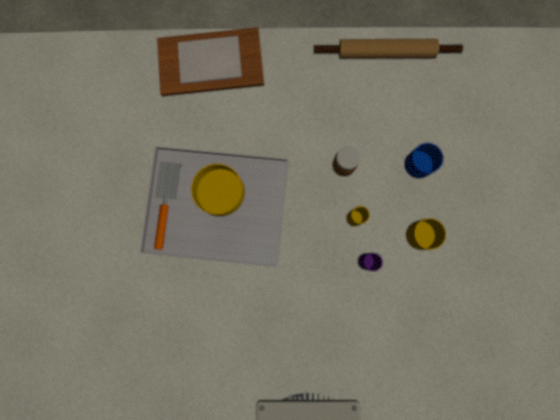

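View pics/side0.png

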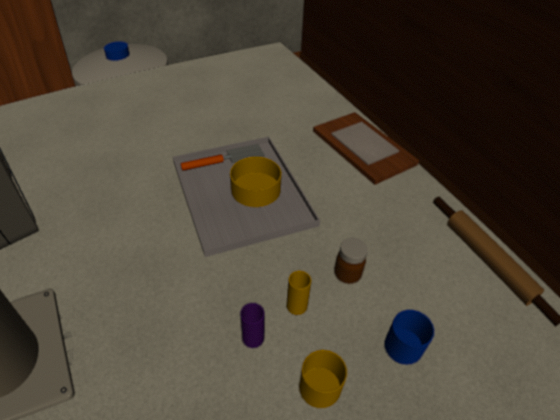

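The top view shows the large tub at (218,190) on the tray, the medium yellow tub at (426,234) and the blue tub at (424,160). Two small tubs stand at (358,216), yellow, and (370,261), purple. The yellow one at (358,216), or (298,293) in the side view, is the one meant. The scraper is at (163,205) and the jar at (346,160). All the tubs stand upright.

```bash
cat > h.py <<'E'
from station import *
import cv2,numpy as np
from scipy.optimize import least_squares
from scipy.spatial.transform import Rotation as Rn
def R(q): return Rn.from_quat(np.r_[q[1:],q[0]]).as_matrix()
def shot(n):
    ci=camera_info(n)
    if n=="wrist":
        T=np.eye(4);T[:3,:3]=R(get_ee_rot());T[:3,3]=get_tcp_pos();T=T@ci["tool_from_camera"]
    else:T=ci["T"]
    return read_camera(n),ci["intrinsics"],ci["dist"],T
def plane(px,K,d,T,z):
    u=cv2.undistortPoints(np.float64(px).reshape(-1,1,2),K,d).reshape(-1,2)
    r=np.c_[u[:,0],-u[:,1],-np.ones(len(u))]@T[:3,:3].T
    o=T[:3,3];return (o+r*((z-o[2])/r[:,2])[:,None])[:,:2]
def blobs(img,amin=80):
    h=cv2.cvtColor(cv2.GaussianBlur(img,(3,3),0),cv2.COLOR_RGB2HSV)
    m=cv2.inRange(h,(17,130,35),(34,255,255))
    m=cv2.morphologyEx(m,cv2.MORPH_CLOSE,np.ones((5,5)))
    cs=[c for c in cv2.findContours(m,cv2.RETR_EXTERNAL,cv2.CHAIN_APPROX_NONE)[0] if cv2.contourArea(c)>amin]
    return sorted(cs,key=lambda c:-cv2.contourArea(c))
def rim(c,s,ztop,rad):
    """fit known-radius circle at rim height, to silhouette points on the side away from the camera"""
    img,K,d,T=s
    P=plane(c.reshape(-1,2),K,d,T,ztop); ctr=P.mean(0)
    away=ctr-T[:2,3]; away/=np.linalg.norm(away)
    for _ in range(4):
        Q=P[(P-ctr)@away>0] 
        r=least_squares(lambda x:np.linalg.norm(Q-x,axis=1)-rad,ctr,loss="soft_l1",f_scale=.001);ctr=r.x
    return ctr,np.sqrt(np.mean(r.fun**2))*1e3
def down(yaw):  # tool y axis along world direction yaw+90deg, z down
    q=Rn.from_matrix(np.array([[np.cos(yaw),np.sin(yaw),0],[np.sin(yaw),-np.cos(yaw),0],[0,0,-1]]).reshape(3,3)).as_quat()
    return [q[3],q[0],q[1],q[2]]
def save(img,n): cv2.imwrite("pics/%s.png"%n,cv2.cvtColor(img,cv2.COLOR_RGB2BGR))
E
python3 - <<'E'
from h import *
np.set_printoptions(precision=4,suppress=True)
dims=dict(L=(.053,.055),M=(.064,.033),S=(.08,.019))
for n in("top","side"):
    s=shot(n)
    for c in blobs(s[0]):
        m=c.reshape(-1,2).mean(0);print(n,m.round(),cv2.contourArea(c),{k:rim(c,s,*v) for k,v in dims.items()})
    if n=="side": cv2.imwrite("pics/crop.png",cv2.cvtColor(cv2.resize(s[0][250:410,220:440],None,fx=3,fy=3,interpolation=2),4))
print(Rn.from_matrix(R(get_ee_rot())).as_matrix())
E
```

```text
top [217. 189.] 2105.0 {'L': (array([0.5511, 0.1893]), np.float64(0.9838954671953781)), 'M': (array([0.5662, 0.205 ]), np.float64(6.459316948072905)), 'S': (array([0.5714, 0.2125]), np.float64(8.909059215021363))}
top [388.  48.] 1544.0 {'L': (array([ 0.837 , -0.2138]), np.float64(24.92691958529098)), 'M': (array([ 0.8522, -0.2541]), np.float64(8.802433993243067)), 'S': (array([ 0.8529, -0.2655]), np.float64(5.5772239165791815))}
top [426. 234.] 921.0 {'L': (array([ 0.4512, -0.2249]), np.float64(14.82460635611027)), 'M': (array([ 0.4543, -0.2492]), np.float64(1.3247073819890611)), 'S': (array([ 0.4559, -0.2586]), np.float64(3.951100566721013))}
top [358. 216.] 284.0 {'L': (array([ 0.5338, -0.0805]), np.float64(12.802876533554038)), 'M': (array([ 0.4853, -0.0905]), np.float64(10.156901931427258)), 'S': (array([ 0.4913, -0.1042]), np.float64(1.1216726612427663))}
side [255. 181.] 2143.5 {'L': (array([0.551 , 0.1902]), np.float64(1.0246732968280723)), 'M': (array([0.5552, 0.2   ]), np.float64(5.906530299635285)), 'S': (array([0.5529, 0.1951]), np.float64(8.036791434219806))}
side [322. 378.] 2141.0 {'L': (array([ 0.437 , -0.2658]), np.float64(13.549901122962314)), 'M': (array([ 0.4535, -0.2514]), np.float64(0.767718294308505)), 'S': (array([ 0.4591, -0.2461]), np.float64(3.739601181635521))}
side [298. 292.] 854.0 {'L': (array([ 0.5217, -0.1317]), np.float64(18.253406406703174)), 'M': (array([ 0.4886, -0.1123]), np.float64(8.268467513352368)), 'S': (array([ 0.4916, -0.1074]), np.float64(0.6319896996597621))}
[[ 0.9742  0.2258 -0.0002]
 [ 0.2258 -0.9742  0.001 ]
 [ 0.     -0.001  -1.    ]]
```

View pics/crop.png

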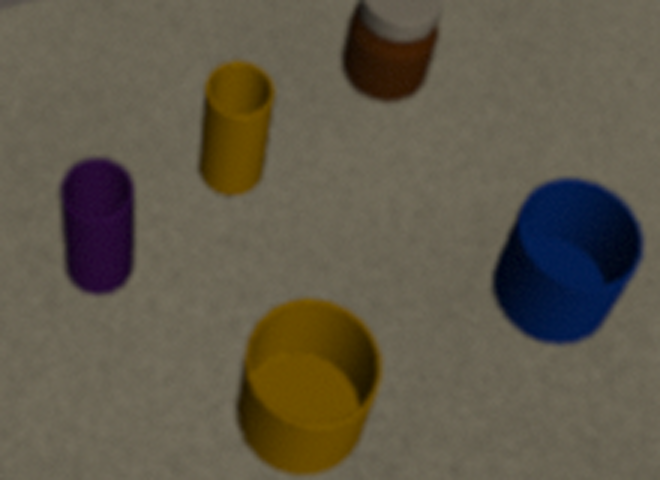

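The crop confirms it: the yellow small tub stands upright at crop (237,127), with the purple one at (97,225) and the blue tub at (567,260). The two views agree within 3 mm: L (0.551,0.190), M (0.454,-0.250), S (0.4915,-0.106). I'll grasp the medium tub first.

```bash
python3 - <<'E'
from h import *
q=down(0.0);M=(.454,-.2503)
move_pose([*M,.17],q)
print(get_time(),get_joint_pos(),get_tcp_pos())
print(movel([*M,.049],v=.1,until_force=8),get_tcp_pos())
command_gripper(0);print(get_grip_width()*88,get_finger_force())
movel([*M,.17],v=.12)
s=shot("wrist");save(s[0],"w1")
print(get_time(),get_grip_width()*88,get_finger_force(),get_ft_force())
E
```

```text
1.9417 [-5.27935281e-01  3.05270503e-01  1.88667956e+00 -1.82060390e-04
  9.49331823e-01  1.04358657e+00] [ 0.45393209 -0.25099076  0.17009881]
False [ 0.454436   -0.25054847  0.04953273]
0.42058917308336197 0.0
5.85 0.7142529348403946 0.0 [ 0.96420768 -0.02935377  0.01375833]
```

View pics/w1.png

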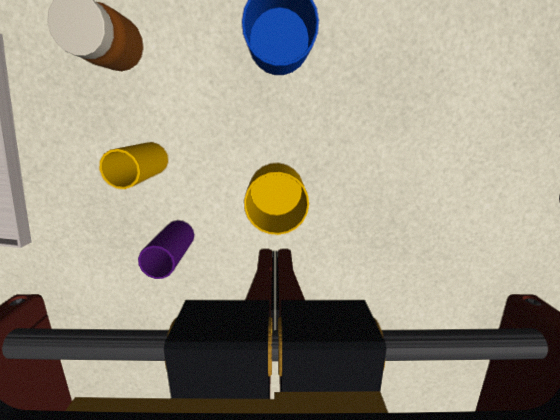

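The wrist view shows the shut fingertips at (275,250) and the medium tub at (277,200), still upright and not gripped. I'll re-measure it.

```bash
python3 - <<'E'
from h import *
np.set_printoptions(precision=4,suppress=True)
for n in("top","side","wrist"):
    s=shot(n)
    for c in blobs(s[0],200):
        if n!="wrist" or 40<c.reshape(-1,2).mean(0)[1]<240: print(n,c.reshape(-1,2).mean(0).round(),rim(c,s,.064,.033))
    if n=="wrist":
        T=s[3]; print(T[:3,3])
        # where should the TCP project?
        p=np.linalg.inv(T)@np.r_[get_tcp_pos(),1]; print(cv2.projectPoints(np.array([[p[0],-p[1],-p[2]]]),np.zeros(3),np.zeros(3),s[1],s[2])[0])
E
```

```text
top [217. 189.] (array([0.5661, 0.2053]), np.float64(6.384588997143171))
top [388.  48.] (array([ 0.8524, -0.2541]), np.float64(8.595789453256616))
top [421. 236.] (array([ 0.4503, -0.22  ]), np.float64(6.048542831582444))
top [358. 216.] (array([ 0.4858, -0.0909]), np.float64(10.065606514346253))
side [322. 378.] (array([ 0.4536, -0.2514]), np.float64(0.7990035993205064))
side [255. 181.] (array([0.5552, 0.1998]), np.float64(6.2750163182772285))
side [298. 292.] (array([ 0.4861, -0.1117]), np.float64(8.532464602537086))
wrist [276. 200.] (array([ 0.4559, -0.2509]), np.float64(0.4593994420699516))
wrist [132. 164.] (array([ 0.495 , -0.1147]), np.float64(8.121054671116102))
[ 0.5383 -0.2496  0.3565]
[[[275.5006 248.7935]]]
```

The tub hasn't moved, and there was no contact at all. The tips may ride up when the fingers are open, so I'll look at them at the two grip widths.

```bash
python3 - <<'E'
from h import *
command_gripper(.75);print(get_grip_width());a=shot("wrist")
command_gripper(.43);print(get_grip_width());b=shot("wrist")
print(get_tcp_pos(),get_time())
save(np.vstack([cv2.resize(x[0][200:410,130:420],None,fx=1.4,fy=1.4) for x in(a,b)]),"w2")
E
```

```text
0.7478897174513989
0.43030827624668794
[ 0.45403241 -0.25030704  0.17002214] 7.8333
```

View pics/w2.png

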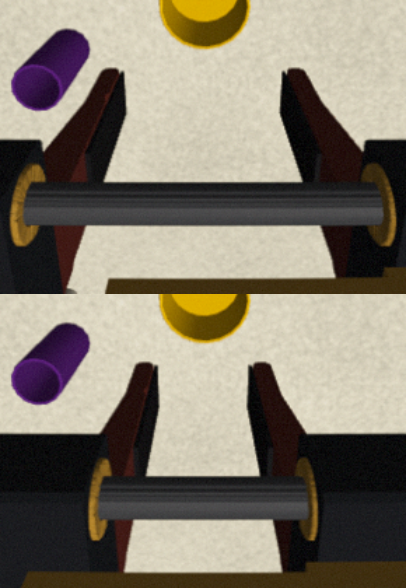

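The tip rows don't change with opening, so the motion is parallel. But the pad separation in pixels (113 px for 66 mm) puts the tips about 25 mm nearer the camera than the stated TCP, which would explain the miss. I'll touch free table with shut fingers to measure it.

```bash
python3 - <<'E'
from h import *
command_gripper(0)
p=(.42,-.43)
move_pose([*p,.06],down(0.))
print(get_time(),movel([*p,-.03],v=.05,until_force=4),get_tcp_pos(),get_ft_force(),get_time())
movel([*p,.10],v=.25)
E
```

```text
9.4083 True [ 0.41992469 -0.42991101 -0.02410683] [-1.28664653  0.13991676  5.31140067] 10.9167
```

The tips touch the table at a reported TCP z of -0.024, so the real tips sit about 23.5 mm above the stated TCP. I'll correct for that and grasp again.

```bash
cat >> h.py <<'E'
O=.0235  # real finger tips lie this far above the reported TCP
E
python3 - <<'E'
from h import *
q=down(0.0);M=(.4547,-.2505)
command_gripper(1)
move_pose([*M,.10],q)
print(movel([*M,.048-O],v=.1,until_force=8),get_tcp_pos())
command_gripper(0);print(get_grip_width()*88,get_finger_force())
movel([*M,.15],v=.15)
s=shot("wrist");save(s[0],"w3")
print(get_time(),get_grip_width()*88,get_finger_force(),get_ft_force())
E
```

```text
False [ 0.45500276 -0.25084206  0.02481314]
65.9311504080791 30.000765407457948
16.125 65.52200686205585 29.999673161655664 [ 0.22433241 -0.13192648 -1.83008218]
```

View pics/w3.png

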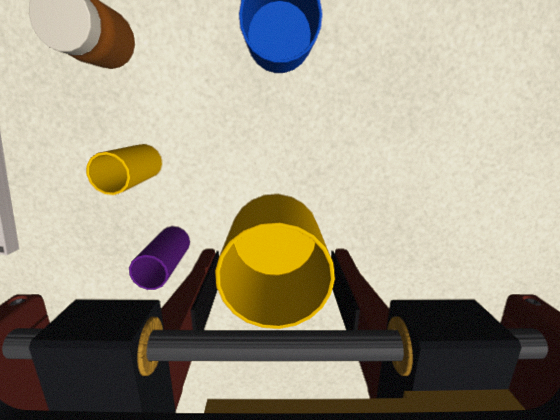

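The view shows the tub held level between the pads, its rim centred at (275,275). Next I place it in the large tub.

```bash
python3 - <<'E'
from h import *
q=down(0.0);L=(.551,.1898)
move_pose([*L,.15],q)
print(get_time(),get_tcp_pos())
movel([*L,.045],v=.15)
print(movel([*L,.028],v=.04,until_force=4),get_tcp_pos(),get_ft_force())
command_gripper(.85)
movel([get_tcp_pos()[0],get_tcp_pos()[1],.17],v=.15)
s=shot("wrist");save(s[0],"w4")
print(get_time())
E
```

```text
17.775 [0.55111864 0.18880663 0.14991248]
True [0.55136742 0.19007333 0.03095956] [-0.24176017 -0.73516638 -1.29390944]
20.525
```

View pics/w4.png

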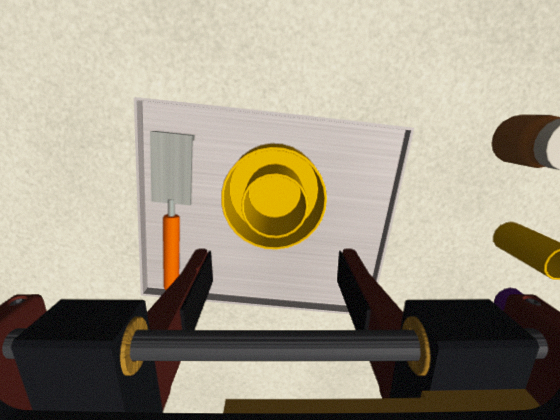

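The medium tub stands upright in the large one, around (275,197), and its seating height matches. Now the small yellow tub.

```bash
python3 - <<'E'
from h import *
q=down(0.0);S=(.4915,-.1058);N=(.5514,.1900)
command_gripper(1)
move_pose([*S,.13],q)
print(movel([*S,.064-O],v=.1,until_force=8),get_tcp_pos())
command_gripper(0);w=get_grip_width()*88;print(w,get_finger_force())
assert 34<w<42
movel([*S,.17],v=.15)
print(get_time(),get_grip_width()*88)
move_pose([*N,.17],q)
s=shot("wrist");save(s[0],"w5");print(get_time(),get_tcp_pos())
E
```

```text
False [ 0.49193211 -0.10584481  0.04092618]
38.065593652886605 29.990957379341125
25.025 38.15877412603069
26.2333 [0.55132675 0.18867023 0.16978172]
```

View pics/w5.png

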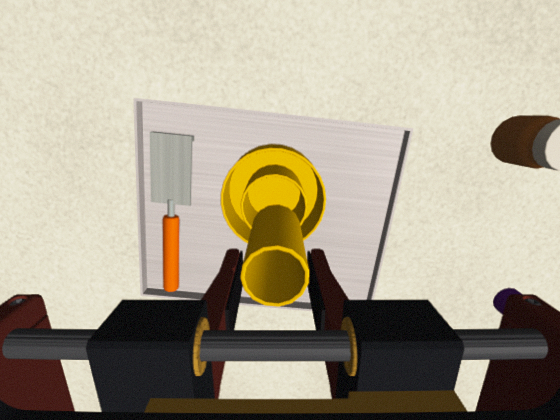

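The view shows the small tub held straight, its rim at (275,276), above the nest at (273,195). Lowering it in.

```bash
python3 - <<'E'
from h import *
N=(.5514,.1900)
movel([*N,.07],v=.12)
print(movel([*N,.047],v=.04,until_force=3),get_tcp_pos(),get_ft_force())
command_gripper(.6)
p=get_tcp_pos();movel([p[0],p[1],.19],v=.15)
w=shot("wrist")[0];b=shot("side")[0]
save(np.hstack([w[80:320,100:480],b[110:350,150:480]]),"w6");print(get_time())
E
```

```text
True [0.55149947 0.18969236 0.05075921] [-0.35724009 -1.16905978  2.76248219]
29.35
```

View pics/w6.png

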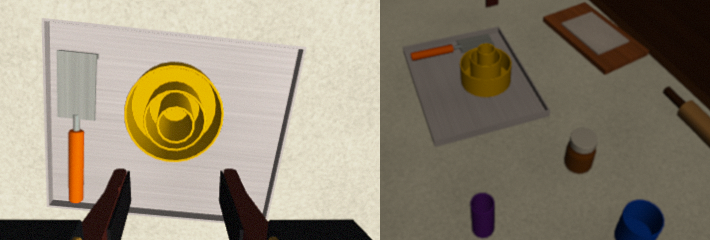

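The picture shows all three tubs nested upright, around (174,112) in the wrist crop and (486,70) in the side crop. The gripper is clear, and the blue tub, jar and scraper are where they were.

```bash
python3 -c "
from station import *
print(job_done(),get_time())"
```

```text
the job is handed in; nothing more can be done
the job is handed in; nothing more can be done
```

The three yellow tubs are nested upright on the tray, medium placed before small, the bystanders were left alone, and I handed the job in at about 29 s of the 54 s allowed.

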